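Transfer microscope eyepieces to the storage rack in reverse order

ROBOT

A 6-joint arm with a two-finger parallel gripper is mounted at the origin on the work surface. World frame = base frame: x ahead of the robot, y to its left, z up, the work surface at z = 0. Lengths are in m, angles in rad, forces in N, time in s.
With the tool pointing down it reaches from about 0.35 to 0.975 m from the base axis. Payload 4.9 kg.
Tool frame: the origin (TCP) lies midway between the tips of the shut fingers; the grasp point (between the pads) lies 19 mm behind it; z points along the fingers, y is the line along which they close (so a half turn about z gives the same grasp; the last joint's range is limited). The gripper opens to 85 mm and grips with 20 to 120 N. Pads are 22 mm wide; open, the fingers measure 114 mm over their backs; the gripper's body (76 mm by 85 mm) begins 54 mm behind the grasp point. The pads swing forward as they close: fully open they stand 13 mm farther back than shut.
Start: joints at [-1.465, 0.053, 1.613, -0, 1.476, -0.119], TCP at [0.139, -0.609, 0.231] pointing down, gripper open.
Joint ranges: [-3.01, 3.01], [-1.01, 2.22], [0.06, 2.58], [-1.02, 4.17], [0.09, 2.62], [-3.14, 3.14]. Speed limits (rad/s): [2.57, 2.57, 3.14, 3.14, 3.14, 3.14].

INTERFACE

Orientations are given as a unit quaternion [w, x, y, z].
In Python, from plant import state, grab_frame, job_done, cut_out, place_of gives the robot as it stands.
- The arm moves only by the tool jog_arm, never from a script. Its argument "motion" is text: rows parted by semicolons, each of 7 numbers parted by spaces: the opening in per cent of the stroke, from 0 (shut) to 100 (fully open), then the shift along the tool's x, y, z as a fraction of full scale, then the turn, a rotation vector about the tool's x, y, z as a fraction of full scale. A call has exactly 5 rows; each row is the pose to reach, as a shift and turn from the pose commanded when the call began, along the tool's axes at that moment; what a row does not reach only later rows make up. Full scale, the value 1, is 50 cm for a shift and 1.5 rad for a turn. A row lasts 1/8 s, in which the tool goes at most 62.5 mm and 10.7 degrees, less where a joint would pass 70% of its speed; a pose out of reach is approached as far as the arm can. A call with a number of a shift or a turn outside -1 to 1 is refused whole. A call with a gripper value outside its range is refused whole. The fingers move at their own pace and stop on an object; the grip force is fixed at half the most. Time passes only in rows, so rows that repeat a pose let the fingers close, or fill a call up. It gives the time, the measured TCP pose, the force, the opening and the grip force at its end, in the units of the state.
- state(): the state, without advancing time (a new reading comes with each control period).
- grab_frame(name): name is "scene" or "top" or "wrist"; returns a dict with "color" (400x640x3 uint8, red, green, blue), "range_z" (400x640 float32, m along the optical axis (not along the pixel's ray), 0 where there is no reading), "intrinsics" (3x3 intrinsics, pixels), "world_from_camera" (4x4, takes a point from camera to world coordinates). Camera axes: x right, y up, looking along -z (the intrinsics and any distortion apply to the point x, -y, -z); pixel columns grow to the right and rows downward; lengths in m; the calibration is good to about 2 mm. The wrist camera is an equidistant fisheye: a pixel r from the principal point sees the ray r / f radians off the axis. A picture is of the moment at which its call begins.
- job_done(): hands the job in; it is judged then, once.
Trained networks look in the newest picture that a camera, given by its name, has taken for a name from the list of things; names that differ only in an ending like _2 or _b are one class to them, and where a whole thing is asked for, a point or a joint stands for the part that bears it (a point fixed in the world has none). Each returns a list of dicts, best first, with "p" (0 to 1); they miss things now and then, are a little off and sometimes report something else, mostly with a low value. They report only what shows in the picture. A call takes as long as a camera call. They do not tell look-alikes from the thing itself.
- cut_out(camera, thing): "pixels" (400x640 bool, what is visible of it).
- place_of(camera, thing): "at" ([x, y, z] in m, in world coordinates, good to about 4 mm: a listed point, or the origin of a listed thing).
The state is a dict: "time": time; "joint_pos": joint angles; "joint_vel": joint speeds; "joint_efforts": joint torques, N m; "tool_pos": TCP position; "tool_rot": TCP orientation; "contact_force": force on the tool from outside, world axes, zero at the start; "ft_torque": the same for the moment, N m; "gripper_width": opening from 0.0 (shut) to 1.0 (fully open); "grasp_force": force on a finger pad.
Only numpy, scipy, OpenCV 4.12 (cv2) and the standard library are available. Lean on these libraries where they do the work, as an engineer would, in place of code of your own. Each camera call takes 0.05 s, during which the arm holds its last target. There are 200 camera calls.

TASK

Move the four microscope eyepieces from the white rack to the black rack in reverse order, so that the leftmost one in the white rack becomes the rightmost in the black rack and so on, one to each pocket. Set each down gently, standing upright on its eyecup on the pocket's floor, without dropping it, and leave the spool, the jar and the vise where they are.

Things in the scene. Friction and masses are not known exactly. Their poses are not given: they have to be found in the camera images.
- eyepiece_red: Microscope eyepiece, red dust cap, loose, about 120 g, upright on its eyecup, 70 mm tall, in a pocket of the white rack at the start. Diameters: eyecup 44 mm (heights 0-12), black housing with thin red band 40 mm (16-34), metal barrel 30 mm (34-60), red cap 30 mm (60-70). Grip barrel and cap. Origin: centre of the underside; z up its axis.
- eyepiece_yellow: Microscope eyepiece, yellow dust cap, loose, about 120 g, upright on its eyecup, 70 mm tall, in a pocket of the white rack at the start. Diameters: eyecup 44 mm (heights 0-12), black housing with thin yellow band 40 mm (16-34), metal barrel 30 mm (34-60), yellow cap 30 mm (60-70). Grip barrel and cap. Origin: centre of the underside; z up its axis.
- eyepiece_green: Microscope eyepiece, green dust cap, loose, about 120 g, upright on its eyecup, 70 mm tall, in a pocket of the white rack at the start. Diameters: eyecup 44 mm (heights 0-12), black housing with thin green band 40 mm (16-34), metal barrel 30 mm (34-60), green cap 30 mm (60-70). Grip barrel and cap. Origin: centre of the underside; z up its axis.
- eyepiece_blue: Microscope eyepiece, blue dust cap, loose, about 120 g, upright on its eyecup, 70 mm tall, in a pocket of the white rack at the start. Diameters: eyecup 44 mm (heights 0-12), black housing with thin blue band 40 mm (16-34), metal barrel 30 mm (34-60), blue cap 30 mm (60-70). Grip barrel and cap. Origin: centre of the underside; z up its axis.
- label_red: Red label plate, 16 x 40 x 6 mm, fixed on the white rack's ledge beside the pocket where the red-capped eyepiece starts (pocket centre 47 mm from this origin along its -x). It shows the starting order throughout. Origin: centre of its underside, 6 mm above the bench; x away from the robot, y along the row, roughly to the robot's left.
- label_yellow: Yellow label plate, 16 x 40 x 6 mm, fixed on the white rack's ledge beside the pocket where the yellow-capped eyepiece starts (pocket centre 47 mm from this origin along its -x). It shows the starting order throughout. Origin: centre of its underside, 6 mm above the bench; x away from the robot, y along the row, roughly to the robot's left.
- label_green: Green label plate, 16 x 40 x 6 mm, fixed on the white rack's ledge beside the pocket where the green-capped eyepiece starts (pocket centre 47 mm from this origin along its -x). It shows the starting order throughout. Origin: centre of its underside, 6 mm above the bench; x away from the robot, y along the row, roughly to the robot's left.
- label_blue: Blue label plate, 16 x 40 x 6 mm, fixed on the white rack's ledge beside the pocket where the blue-capped eyepiece starts (pocket centre 47 mm from this origin along its -x). It shows the starting order throughout. Origin: centre of its underside, 6 mm above the bench; x away from the robot, y along the row, roughly to the robot's left.
- white_rack: White fixed rack, nearer or farther one, full at the start, labels on its ledge: four 64 mm square pockets at y = -102, -34, 34, 102 mm, x = 0; floor 6 mm above bench, walls 4 mm thick, rim 20 mm above bench; 276 mm long, x -36 to 60 (beyond 36 a ledge 6 mm high). Origin: on the bench under the row's middle; x away from the robot, y along the row, to the robot's left within 10 degrees.
- black_rack: Black fixed rack with grey pocket walls, empty at the start: four 64 mm square pockets at y = -102, -34, 34, 102 mm, x = 0; floor 6 mm above bench, walls 4 mm thick, rim 20 mm above bench; 276 mm long, x -36 to 60 (beyond 36 a ledge 6 mm high). Origin: on the bench under the row's middle; x away from the robot, y along the row, to the robot's left within 10 degrees.
- solder_spool: Bystander: solder spool with red flanges, 54 mm diameter, 40 mm high, loose, at the robot's right. Origin: centre of the underside.
- flux_jar: Bystander: amber jar with white lid, 48 mm diameter, 55 mm high, loose, at the robot's left. Origin: centre of the underside.
- small_vise: Bystander: small blue and dark steel vise about 130 x 50 x 46 mm, loose, 0.9 kg, at the robot's left. Origin: centre of the underside of its base.
Not all that is in view belongs to the job. What is shaped like the eyepiece_green but purple is not meant.

How it is judged:
At the end, for the whole second after the job is handed in: All four eyepieces stand in the black rack, one per pocket, in the reverse of the order of the labels on the white rack: within 13 mm of the pocket centre along each rack axis, underside within 4 mm of the pocket floor's height, tilted less than 0.1 rad, at rest and released (x of eyepiece_red in the frame of black_rack between -0.013 and 0.013 m and z of eyepiece_red in the frame of black_rack between 0.002 and 0.01 m and ((y of label_red in the frame of white_rack between -0.132 and -0.072 m and y of eyepiece_red in the frame of black_rack between 0.089 and 0.115 m) or (y of label_red in the frame of white_rack between -0.064 and -0.004 m and y of eyepiece_red in the frame of black_rack between 0.021 and 0.047 m) or (y of label_red in the frame of white_rack between 0.004 and 0.064 m and y of eyepiece_red in the frame of black_rack between -0.047 and -0.021 m) or (y of label_red in the frame of white_rack between 0.072 and 0.132 m and y of eyepiece_red in the frame of black_rack between -0.115 and -0.089 m)) and angle between each of eyepiece_red, eyepiece_yellow, eyepiece_green, eyepiece_blue's own z axis and vertical below 0.1 rad and linear speed of each of eyepiece_red, eyepiece_yellow, eyepiece_green, eyepiece_blue below 0.02 m/s and angular speed of each of eyepiece_red, eyepiece_yellow, eyepiece_green, eyepiece_blue below 0.3 rad/s and contact force between each of eyepiece_red, eyepiece_yellow, eyepiece_green, eyepiece_blue and the fingers below 0.05 N and x of eyepiece_yellow in the frame of black_rack between -0.013 and 0.013 m and z of eyepiece_yellow in the frame of black_rack between 0.002 and 0.01 m and ((y of label_yellow in the frame of white_rack between -0.132 and -0.072 m and y of eyepiece_yellow in the frame of black_rack between 0.089 and 0.115 m) or (y of label_yellow in the frame of white_rack between -0.064 and -0.004 m and y of eyepiece_yellow in the frame of black_rack between 0.021 and 0.047 m) or (y of label_yellow in the frame of white_rack between 0.004 and 0.064 m and y of eyepiece_yellow in the frame of black_rack between -0.047 and -0.021 m) or (y of label_yellow in the frame of white_rack between 0.072 and 0.132 m and y of eyepiece_yellow in the frame of black_rack between -0.115 and -0.089 m)) and x of eyepiece_green in the frame of black_rack between -0.013 and 0.013 m and z of eyepiece_green in the frame of black_rack between 0.002 and 0.01 m and ((y of label_green in the frame of white_rack between -0.132 and -0.072 m and y of eyepiece_green in the frame of black_rack between 0.089 and 0.115 m) or (y of label_green in the frame of white_rack between -0.064 and -0.004 m and y of eyepiece_green in the frame of black_rack between 0.021 and 0.047 m) or (y of label_green in the frame of white_rack between 0.004 and 0.064 m and y of eyepiece_green in the frame of black_rack between -0.047 and -0.021 m) or (y of label_green in the frame of white_rack between 0.072 and 0.132 m and y of eyepiece_green in the frame of black_rack between -0.115 and -0.089 m)) and x of eyepiece_blue in the frame of black_rack between -0.013 and 0.013 m and z of eyepiece_blue in the frame of black_rack between 0.002 and 0.01 m and ((y of label_blue in the frame of white_rack between -0.132 and -0.072 m and y of eyepiece_blue in the frame of black_rack between 0.089 and 0.115 m) or (y of label_blue in the frame of white_rack between -0.064 and -0.004 m and y of eyepiece_blue in the frame of black_rack between 0.021 and 0.047 m) or (y of label_blue in the frame of white_rack between 0.004 and 0.064 m and y of eyepiece_blue in the frame of black_rack between -0.047 and -0.021 m) or (y of label_blue in the frame of white_rack between 0.072 and 0.132 m and y of eyepiece_blue in the frame of black_rack between -0.115 and -0.089 m))); the robot touches nothing.
It fails at once if the solder spool is moved by more than 20 mm (distance of solder_spool from where it was at the start of the episode above 0.02 m).
It fails at once if the flux jar is moved by more than 20 mm (distance of flux_jar from where it was at the start of the episode above 0.02 m).
It fails at once if the small vise is moved by more than 20 mm (distance of small_vise from where it was at the start of the episode above 0.02 m).
It fails at once if an eyepiece is rammed into the black rack (contact over 60 N) (contact force between any of eyepiece_red, eyepiece_yellow, eyepiece_green, eyepiece_blue and black_rack above 60 N).
It fails at once if an eyepiece is let go or dropped while its underside is more than 25 mm above the bench (19 mm above a pocket's floor) ((height (world z) of eyepiece_red above 0.025 m and contact force between eyepiece_red and the fingers below 0.01 N) or (height (world z) of eyepiece_yellow above 0.025 m and contact force between eyepiece_yellow and the fingers below 0.01 N) or (height (world z) of eyepiece_green above 0.025 m and contact force between eyepiece_green and the fingers below 0.01 N) or (height (world z) of eyepiece_blue above 0.025 m and contact force between eyepiece_blue and the fingers below 0.01 N)).
It also fails if it takes over 96 s, if anything falls off the work surface, if the arm or the gripper's body presses on something with over 40 N, if the wrist force passes 120 N, or if a joint passes its speed limit or range.

## Working session

There is one attempt and no reset: what is moved stays moved. The work goes in short steps, Python scripts to look and compute and a tool call to move; the robot and the scene stay as the last step left them, time stands still between calls to the robot, and variables do not carry over. Pictures are saved under pics/ and viewed, at most 14 in all, crops included, and the job is handed in when it is done.

Besides the shell and the picture viewer there is one more tool, called after "Request:" as name(argument=value, ...) on one line, values as JSON. jog_arm: Moves the arm, as the interface text tells. Shift numbers are shares of 50 cm and turn numbers shares of 1.5 rad, none past 1 either way. Its arguments: {"type":"object","properties":{"motion":{"type":"string"}},"required":["motion"]}

```bash
mkdir -p pics; ls; cat > h.py <<'E'
import numpy as np, cv2
from plant import *
from scipy.spatial.transform import Rotation as R
def save(n,rgb): cv2.imwrite('pics/'+n+'.png',rgb[...,::-1])
E
python3 - <<'E'
from h import *
s=state(); print({k:np.round(v,3) for k,v in s.items()})
for c in ['top','scene']:
    f=grab_frame(c); save(c+'0',f['color'])
    print(c,np.round(f['world_from_camera'],3).tolist())
    np.savez(c+'0.npz',**f)
    if c=='top' or 1:
        for t in ['eyepiece_red','eyepiece_yellow','eyepiece_green','eyepiece_blue','label_red','label_yellow','label_green','label_blue','white_rack','black_rack','solder_spool','flux_jar','small_vise']:
            print(t,[(round(float(d['p']),2),np.round(d['at'],3).tolist()) for d in place_of(c,t)][:4])
E
```

```text
pics
{'time': np.float64(0.0), 'joint_pos': array([-1.465,  0.053,  1.614, -0.   ,  1.476, -0.119]), 'joint_vel': array([-0.001, -0.001, -0.001, -0.   , -0.   , -0.001]), 'joint_efforts': array([ 0.0000e+00, -3.9368e+01, -3.7017e+01, -0.0000e+00,  7.0000e-03,
       -0.0000e+00]), 'tool_pos': array([ 0.139, -0.609,  0.23 ]), 'tool_rot': array([-0.001,  0.994,  0.112,  0.   ]), 'contact_force': array([-0.947,  0.838,  0.567]), 'ft_torque': array([ 0.007,  0.044, -0.015]), 'grasp_force': np.float64(0.0), 'gripper_width': np.float64(0.999)}
top [[-0.027, 0.996, -0.083, 0.446], [-0.999, -0.029, -0.015, -0.017], [-0.017, 0.083, 0.996, 1.091], [0.0, 0.0, 0.0, 1.0]]
eyepiece_red [(0.5, [0.635, -0.044, 0.007])]
eyepiece_yellow [(0.61, [0.649, 0.08, 0.011])]
eyepiece_green [(0.69, [0.495, -0.225, -0.0]), (0.53, [0.623, -0.111, 0.005]), (0.49, [0.598, -0.211, -0.002])]
eyepiece_blue [(0.48, [0.65, 0.023, 0.007])]
label_red [(0.39, [0.683, -0.049, 0.007])]
label_yellow [(0.42, [0.706, 0.084, 0.006])]
label_green [(0.61, [0.673, -0.117, 0.008])]
label_blue [(0.42, [0.694, 0.017, 0.001])]
white_r
[... 453 characters left out ...]
0.223, -0.002]), (0.71, [0.626, -0.107, 0.005]), (0.57, [0.598, -0.209, 0.005]), (0.4, [0.63, -0.043, 0.006])]
eyepiece_blue [(0.75, [0.65, 0.02, 0.008]), (0.25, [0.684, -0.049, 0.004])]
label_red [(0.74, [0.633, -0.044, 0.007]), (0.52, [0.684, -0.05, 0.005]), (0.42, [0.652, 0.022, 0.006])]
label_yellow [(0.41, [0.704, 0.083, 0.008])]
label_green [(0.68, [0.676, -0.124, 0.006])]
label_blue [(0.59, [0.398, 0.385, 0.002]), (0.42, [0.695, 0.018, 0.008])]
white_rack [(0.58, [0.639, -0.009, 0.001])]
black_rack [(0.63, [0.461, 0.02, 0.0])]
solder_spool [(0.97, [0.498, -0.392, -0.001])]
flux_jar [(0.61, [0.398, 0.384, -0.0])]
small_vise [(0.56, [0.66, 0.363, 0.001]), (0.38, [0.642, -0.011, 0.002])]
```

View pics/top0.png

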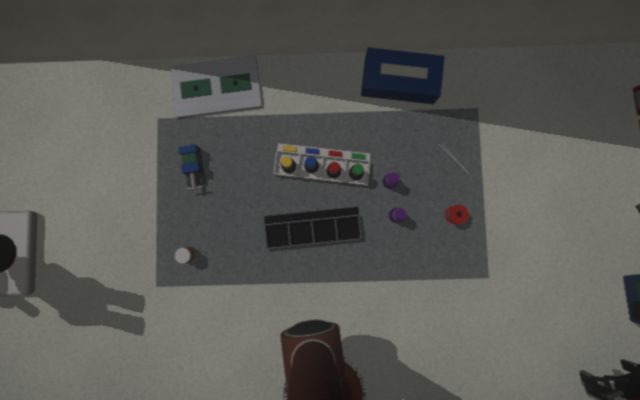

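View pics/scene0.png

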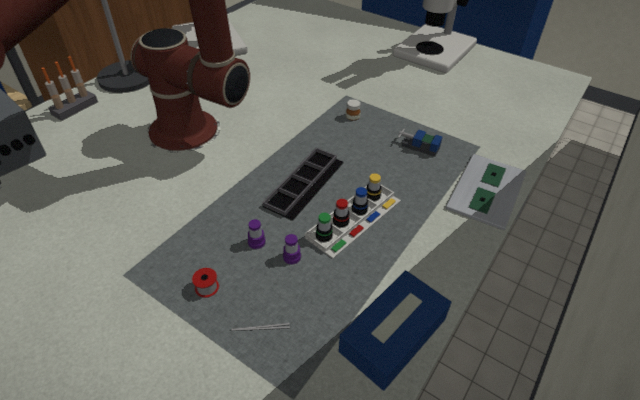

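Two purple look-alikes stand in the top view at (392,180) and (398,215). The real ones are the caps in the white rack: yellow (288,163), blue (311,163), red (334,169) and green (357,171). Their labels run the same way, left to right. Next I'll measure the poses and make one close crop.

```bash
cat >> h.py <<'E'
def cloud(f):
    K=f['intrinsics'];z=f['range_z'];v,u=np.mgrid[:400,:640]
    P=np.stack([(u-K[0,2])/K[0,0]*z,-(v-K[1,2])/K[1,1]*z,-z],-1)
    T=f['world_from_camera'];W=P@T[:3,:3].T+T[:3,3];W[z==0]=np.nan;return W
HUE=dict(red=(0,8),yellow=(20,35),green=(45,80),blue=(100,128))
def hue(f,c):
    h=cv2.cvtColor(f['color'],cv2.COLOR_RGB2HSV);H=h[...,0].astype(int)
    m=(H>=HUE[c][0])&(H<=HUE[c][1]) if c!='red' else ((H<8)|(H>172))
    return m&(h[...,1]>110)&(h[...,2]>40)
def rack(W,x0,zr):  # rim points near x0 -> rect
    m=(abs(W[...,0]-x0)<.09)&(abs(W[...,1])<.19)&(W[...,2]>zr[0])&(W[...,2]<zr[1])
    p=W[m][:,:2];r=cv2.minAreaRect((p*1000).astype(np.float32));return m.sum(),np.round(r[0],1),np.round(r[1],1),round(r[2],2)
E
python3 - <<'E'
from h import *
for c in ['top','scene']:
    f=dict(np.load(c+'0.npz'));W=cloud(f)
    print(c,'bench z',np.nanmedian(W[...,2][(abs(W[...,0]-.55)<.02)&(abs(W[...,1])<.1)]))
    for k in HUE:
        m=hue(f,k)&(abs(W[...,0]-.66)<.06)&(abs(W[...,1])<.15)
        a=m&(W[...,2]>.07); b=m&(W[...,2]<.02)&(W[...,2]>.002)&(W[...,0]>.66)
        print(k,a.sum(),np.round(np.nanmean(W[a],0),4),np.round((W[a].min(0)+W[a].max(0))/2,4),'label',b.sum(),np.round(np.mean(W[b],0),4))
    print('white',rack(W,.65,(.013,.026)),'black',rack(W,.46,(.013,.026)))
save('crop',cv2.resize(np.load('scene0.npz')['color'][150:290,210:420],None,fx=3.7,fy=3.7))
E
```

```text
top bench z 0.0014812815549750669
red 82 [ 0.6315 -0.0431  0.0762] [ 0.632  -0.0427  0.0757] label 54 [ 0.6834 -0.0501  0.0122]
yellow 83 [0.6502 0.0871 0.0763] [0.6505 0.0866 0.0763] label 59 [0.7028 0.0848 0.0127]
green 73 [ 0.6233 -0.1087  0.0758] [ 0.6231 -0.1085  0.0756] label 41 [ 0.6731 -0.1167  0.012 ]
blue 80 [0.6483 0.0208 0.0763] [0.6492 0.0203 0.0752] label 47 [0.6925 0.017  0.0125]
white (np.int64(712), array([647.6, -33.2]), array([325.2,  91. ]), 81.7) black (np.int64(452), array([456.6,  23.4]), array([ 72. , 276.6]), 4.3)
scene bench z 0.0010336288338524957
red 87 [ 0.6331 -0.0481  0.0757] [ 0.6326 -0.0461  0.0752] label 75 [ 0.682  -0.0529  0.0115]
yellow 80 [0.6516 0.0833 0.0756] [0.6517 0.0845 0.0753] label 66 [0.7014 0.0814 0.0114]
green 95 [ 0.6242 -0.1136  0.0756] [ 0.6246 -0.1131  0.0752] label 73 [ 0.6723 -0.1208  0.0115]
blue 85 [0.6492 0.017  0.0754] [0.6477 0.0175 0.075 ] label 66 [0.692  0.0138 0.0118]
white (np.int64(832), array([650.6, -13.5]), array([279.9,  94.2]), 81.95) black (np.int64(612), array([456.3,  18.1]), array([ 76.2, 278.7]), 4.57)
```

View pics/crop.png

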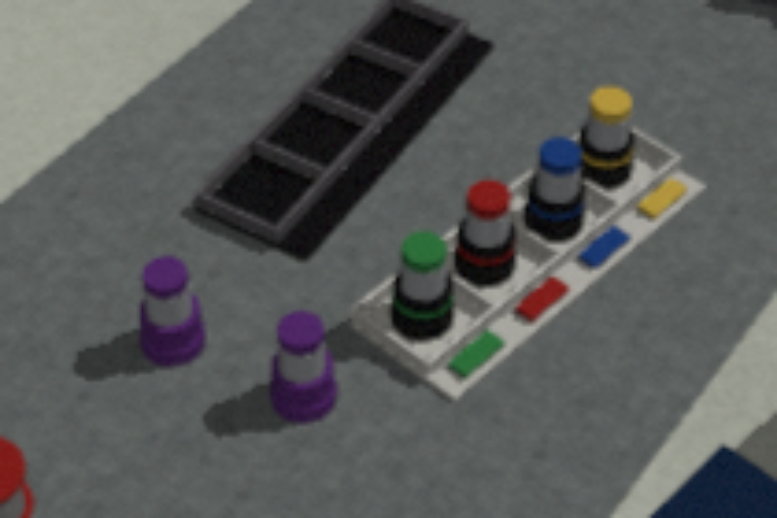

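The crop confirms the order. Left to right the white rack holds yellow, blue, red, green, and the purple ones are decoys outside it. The targets in the black rack, left to right, are green, red, blue, yellow.

Now I'll approach and turn the tool so it closes across the row.

Request:
jog_arm(motion="100 0.1 -0.06 0 0 0 -0.12; 100 0.2 -0.12 0 0 0 -0.24; 100 0.29 -0.19 0 0 0 -0.36; 100 0.39 -0.25 0 0 0 -0.48; 100 0.49 -0.31 0 0 0 -0.6")

```text
time: 2.02
tool_pos: [0.3447, -0.4022, 0.2316]
tool_rot: [0.0, 0.844, 0.536, 0.0]
contact_force: [0.8, -0.2, -0.3]
gripper_width: 0.998
grasp_force: 0.0
```

```bash
cat >> h.py <<'E'
def go(x,y,z,yaw=np.pi/2):
    s=state();q=s['tool_rot'];A=R.from_quat(np.r_[q[1:],q[0]]);p=np.array(s['tool_pos'])
    B=R.from_matrix(np.array([[np.cos(yaw),np.sin(yaw),0],[np.sin(yaw),-np.cos(yaw),0],[0,0,-1]]))
    print('t',round(float(s['time']),2),'at',np.round(p,4),'j',np.round(s['joint_pos'],2),'shift',np.round(A.inv().apply(np.array([x,y,z])-p)/.5,3),'turn',np.round((A.inv()*B).as_rotvec()/1.5,3),'F',np.round(s['contact_force'],1),'w',np.round(s['gripper_width'],3),np.round(s['grasp_force'],1))
E
python3 -c "
from h import *
go(.624,-.111,.18)"
```

```text
t 2.02 at [ 0.3447 -0.4022  0.2316] j [-1.   -0.18  1.83  0.    1.49 -0.56] shift [0.765 0.257 0.103] turn [ 0.     0.    -0.294] F [ 0.8 -0.2 -0.3] w 0.998 0.0
```

Request:
jog_arm(motion="100 0.1 0.03 0.02 0 0 -0.06; 100 0.2 0.06 0.03 0 0 -0.12; 100 0.3 0.1 0.04 0 0 -0.18; 100 0.4 0.13 0.05 0 0 -0.24; 100 0.5 0.17 0.06 0 0 -0.294")

```text
time: 2.65
tool_pos: [0.5292, -0.2132, 0.2014]
tool_rot: [0.0, 0.708, 0.706, 0.0]
contact_force: [-0.5, -1.6, 0.5]
gripper_width: 1.001
grasp_force: 0.0
```

```bash
python3 -c "
from h import *
go(.624,-.111,.13)"
```

```text
t 2.65 at [ 0.5292 -0.2132  0.2014] j [-0.51 -0.06  1.77 -0.    1.43 -0.51] shift [0.205 0.189 0.143] turn [ 0.     0.    -0.001] F [-0.5 -1.6  0.5] w 1.001 0.0
```

Request:
jog_arm(motion="100 0.07 0.06 0.04 0 0 0; 100 0.14 0.12 0.07 0 0 0; 100 0.205 0.19 0.1 0 0 0; 100 0.205 0.19 0.143 0 0 0; 100 0.205 0.19 0.143 0 0 0")

```text
time: 3.28
tool_pos: [0.6217, -0.1123, 0.1269]
tool_rot: [-0.002, 0.709, 0.705, -0.001]
contact_force: [-0.9, -0.2, -0.9]
gripper_width: 1.001
grasp_force: 0.0
```

```bash
python3 - <<'E'
from h import *
go(.624,-.111,.041)
f=grab_frame('wrist'); save('wrist0',f['color']); print(f['intrinsics'],np.round(f['world_from_camera'],3))
for t in ['eyepiece_green','eyepiece_red','eyepiece_blue','eyepiece_yellow','black_rack']: print(t,[(round(float(d['p']),2),np.round(d['at'],3).tolist()) for d in place_of('wrist',t)][:4])
E
```

```text
t 3.27 at [ 0.6217 -0.1123  0.1269] j [-0.3   0.15  1.68 -0.    1.31 -0.29] shift [0.002 0.006 0.172] turn [-0.004 -0.001 -0.003] F [-0.9 -0.2 -0.9] w 1.001 0.0
[[309.70691629   0.         321.56267942]
 [  0.         309.70691629 201.65913552]
 [  0.           0.           1.        ]] [[ 1.     0.003  0.005  0.623]
 [-0.004  0.958  0.286 -0.039]
 [-0.004 -0.286  0.958  0.27 ]
 [ 0.     0.     0.     1.   ]]
eyepiece_green [(0.83, [0.598, -0.209, -0.004]), (0.7, [0.628, -0.11, 0.007])]
eyepiece_red [(0.97, [0.639, -0.045, 0.004])]
eyepiece_blue [(0.68, [0.648, 0.022, 0.008])]
eyepiece_yellow []
black_rack [(0.85, [0.457, 0.018, -0.002])]
```

View pics/wrist0.png

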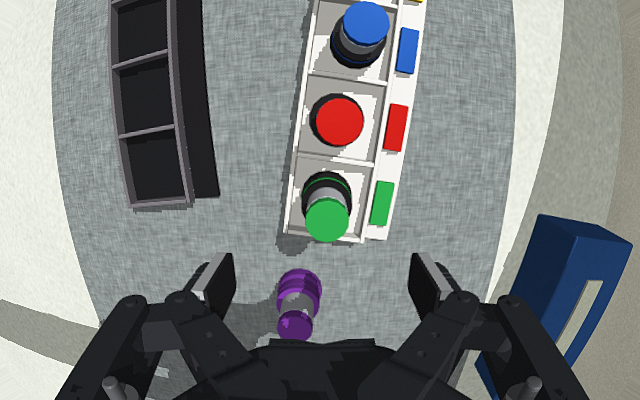

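The wrist view shows the green cap at (327,220), nearly midway between the fingers at columns 225 and 420. A purple decoy stands outside the rack at (298,305). I'll cross-check the cap positions from here.

```bash
cat >> h.py <<'E'
def wray(f,uv,z):
    K=f['intrinsics'];d=(np.array(uv)-K[:2,2])/K[0,0];r=np.hypot(*d);a=np.sin(r)/max(r,1e-9)
    T=f['world_from_camera'];v=T[:3,:3]@np.array([d[0]*a,-d[1]*a,-np.cos(r)]);o=T[:3,3];return o+v*(z-o[2])/v[2]
def caps(f,z=.076):
    o={}
    for c in HUE:
        m=hue(f,c).astype(np.uint8);m[:, 375:]=0
        n,l,s,_=cv2.connectedComponentsWithStats(m)
        if n>1:
            i=1+s[1:,4].argmax();(cx,cy),r=cv2.minEnclosingCircle(np.argwhere(l==i)[:,::-1].astype(np.float32))
            o[c]=(np.round([cx,cy,r]),np.round(wray(f,(cx,cy),z),4))
    return o
E
python3 - <<'E'
from h import *
f=grab_frame('wrist'); print(caps(f))
for uv in [(190,205),(132,207),(113,66),(119,135),(173,121),(167,51)]: print(uv,np.round(wray(f,uv,.02),4))
go(.624,-.111,.041)
E
```

```text
{'red': (array([334., 119.,  24.]), array([ 0.6329, -0.0448,  0.076 ])), 'green': (array([322., 215.,  22.]), array([ 0.625 , -0.1089,  0.076 ])), 'blue': (array([359.,  23.,  23.]), array([0.649 , 0.0191, 0.076 ]))}
(190, 205) [ 0.5041 -0.1186  0.02  ]
(132, 207) [ 0.4373 -0.1205  0.02  ]
(113, 66) [0.4284 0.0187 0.02  ]
(119, 135) [ 0.4326 -0.0489  0.02  ]
(173, 121) [ 0.4947 -0.0416  0.02  ]
(167, 51) [0.49   0.0223 0.02  ]
t 3.62 at [ 0.6238 -0.1135  0.131 ] j [-0.3   0.15  1.68 -0.    1.31 -0.29] shift [ 0.005 -0.     0.18 ] turn [ 0.001  0.    -0.004] F [-0.5  0.   0.4] w 1.001 0.0
```

Request:
jog_arm(motion="100 0.007 0 0.06 0 0 0; 100 0.007 0 0.12 0 0 0; 100 0.007 0 0.16 0 0 0; 100 0.007 0 0.18 0 0 0; 60 0.007 0 0.18 0 0 0")

```text
time: 4.25
tool_pos: [0.6235, -0.1092, 0.0395]
tool_rot: [-0.0, 0.709, 0.705, -0.0]
contact_force: [0.0, -0.3, 1.2]
gripper_width: 0.819
grasp_force: 0.0
```

Request:
jog_arm(motion="0 0 0 0 0 0 0; 0 0 0 0 0 0 0; 0 0 0 0 0 0 0; 0 0 0 0 0 0 0; 0 0 0 0 0 0 0")

```text
time: 4.88
tool_pos: [0.6247, -0.1094, 0.0412]
tool_rot: [0.001, 0.709, 0.705, 0.001]
contact_force: [-0.1, -0.4, 5.6]
gripper_width: 0.333
grasp_force: 59.5
```

```bash
python3 - <<'E'
from h import *
go(.45,.1215,.14)
f=grab_frame('wrist'); save('wrist1',f['color'])
E
```

```text
t 4.88 at [ 0.6247 -0.1094  0.0412] j [-0.29  0.25  1.72  0.    1.16 -0.29] shift [ 0.46  -0.351 -0.199] turn [ 0.002  0.    -0.003] F [-0.1 -0.4  5.6] w 0.333 59.5
```

View pics/wrist1.png

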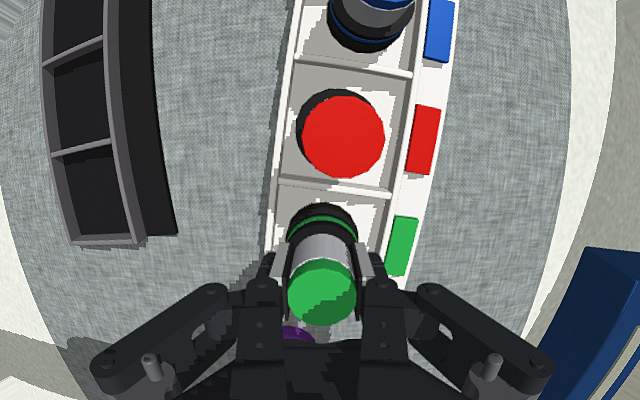

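The green one is held: opening is 0.333 (about 29 mm), grip 59.5 N, and the cap shows between the pads at (322,290). Next I lift and carry it.

Request:
jog_arm(motion="0 0 0 -0.07 0 0 0; 0 0 0 -0.15 0 0 0; 0 0.03 -0.02 -0.2 0 0 0; 0 0.11 -0.08 -0.2 0 0 0; 0 0.19 -0.145 -0.2 0 0 0")

```text
time: 5.55
tool_pos: [0.5504, -0.0129, 0.1393]
tool_rot: [-0.0, 0.709, 0.705, -0.0]
contact_force: [-0.0, 0.3, -1.1]
gripper_width: 0.336
grasp_force: 59.5
```

Request:
jog_arm(motion="0 0.08 -0.06 0 0 0 0; 0 0.16 -0.12 0 0 0 0; 0 0.23 -0.175 0 0 0 0; 0 0.27 -0.206 0 0 0 0; 0 0.27 -0.206 0 0 0 0")

```text
time: 6.18
tool_pos: [0.4477, 0.1226, 0.1387]
tool_rot: [-0.001, 0.708, 0.706, -0.001]
contact_force: [-0.2, -0.6, -0.8]
gripper_width: 0.332
grasp_force: 59.6
```

```bash
python3 - <<'E'
from h import *
f=grab_frame('wrist'); save('wrist2',f['color'])
go(.45,.1215,.042)
E
```

```text
t 6.22 at [0.4486 0.1219 0.1391] j [ 0.11 -0.27  2.07 -0.    1.34  0.11] shift [-0.001  0.003  0.194] turn [-0.001  0.    -0.002] F [-0.3 -0.1 -1.9] w 0.336 59.6
```

View pics/wrist2.png

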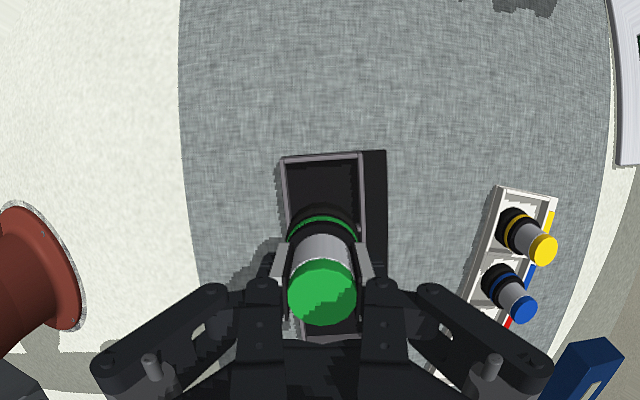

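The green one hangs over the leftmost pocket. The rack's left end shows corners at (282,158) and (362,153).

```bash
python3 - <<'E'
from h import *
f=grab_frame('wrist')
for uv in [(282,158),(362,153)]: print(np.round(wray(f,uv,.02),4))
C=np.array([.458,.0195]);t=np.radians(4.4);c,s=np.cos(t),np.sin(t)
for x in(-.036,.036): print('exp',np.round(C+[c*x-s*.138,s*x+c*.138],4))
print(caps(f))
E
```

```text
[0.4151 0.1561 0.02  ]
[0.4836 0.1603 0.02  ]
exp [0.4115 0.1543]
exp [0.4833 0.1599]
{'red': (array([ 10., 282.,  77.]), array([0.0428, 0.0256, 0.076 ])), 'green': (array([322., 294.,  36.]), array([0.4487, 0.0579, 0.076 ]))}
```

Agreement is within 2–3 mm, so I lower it, slowing at the end.

Request:
jog_arm(motion="0 -0.001 0.003 0.06 0 0 0; 0 -0.001 0.003 0.11 0 0 0; 0 -0.001 0.003 0.15 0 0 0; 0 -0.001 0.003 0.17 0 0 0; 0 -0.001 0.003 0.18 0 0 0")

```text
time: 6.9
tool_pos: [0.4511, 0.1207, 0.0494]
tool_rot: [-0.0, 0.709, 0.705, -0.0]
contact_force: [-0.1, 0.3, -1.2]
gripper_width: 0.337
grasp_force: 59.6
```

Request:
jog_arm(motion="0 0 0 0.004 0 0 0; 0 0 0 0.008 0 0 0; 0 0 0 0.011 0 0 0; 0 0 0 0.013 0 0 0; 0 0 0 0.013 0 0 0")

```text
time: 7.52
tool_pos: [0.4508, 0.1213, 0.0434]
tool_rot: [0.0, 0.709, 0.705, 0.0]
contact_force: [-0.2, -0.0, -0.6]
gripper_width: 0.334
grasp_force: 59.6
```

```bash
python3 -c "
from h import *
go(.45,.1215,.042)"
```

```text
t 7.53 at [0.4508 0.1213 0.0434] j [ 0.1  -0.13  2.13 -0.    1.15  0.11] shift [ 0.    -0.002  0.003] turn [ 0.     0.    -0.003] F [-0.2 -0.  -0.6] w 0.334 59.6
```

Request:
jog_arm(motion="0 0 0 0.001 0 0 0; 0 0 0 0.002 0 0 0; 0 0 0 0.003 0 0 0; 0 0 0 0.004 0 0 0; 0 0 0 0.004 0 0 0")

```text
time: 8.15
tool_pos: [0.4508, 0.1212, 0.0413]
tool_rot: [-0.0, 0.709, 0.705, -0.0]
contact_force: [0.0, 0.5, -1.3]
gripper_width: 0.332
grasp_force: 59.6
```

Request:
jog_arm(motion="0 0 0 0.001 0 0 0; 0 0 0 0.002 0 0 0; 0 0 0 0.003 0 0 0; 0 0 0 0.003 0 0 0; 0 0 0 0.003 0 0 0")

```text
time: 8.78
tool_pos: [0.451, 0.1213, 0.0412]
tool_rot: [-0.0, 0.709, 0.705, -0.0]
contact_force: [-5.4, -0.6, 9.6]
gripper_width: 0.335
grasp_force: 60.7
```

Contact at z 0.0412, the same height as at the grasp. I release.

Request:
jog_arm(motion="80 0 0 -0.002 0 0 0; 80 0 0 -0.002 0 0 0; 90 0 0 -0.002 0 0 0; 90 0 0 -0.03 0 0 0; 90 0 0 -0.1 0 0 0")

```text
time: 9.4
tool_pos: [0.4493, 0.1211, 0.0892]
tool_rot: [-0.001, 0.709, 0.705, -0.002]
contact_force: [1.0, -0.1, 0.6]
gripper_width: 0.899
grasp_force: 0.0
```

Request:
jog_arm(motion="90 0 0 -0.09 0 0 0; 90 -0.08 0.08 -0.1 0 0 0; 90 -0.16 0.16 -0.1 0 0 0; 90 -0.24 0.24 -0.1 0 0 0; 90 -0.32 0.32 -0.1 0 0 0")

```text
time: 10.02
tool_pos: [0.6116, -0.041, 0.1411]
tool_rot: [0.001, 0.709, 0.705, 0.001]
contact_force: [0.5, -0.0, 0.0]
gripper_width: 0.901
grasp_force: 0.0
```

```bash
python3 - <<'E'
from h import *
go(.6325,-.045,.13)
f=grab_frame('top');W=cloud(f)
m=hue(f,'green')&(W[...,2]>.065)&(W[...,0]<.56);print(m.sum(),np.nanmean(W[m],0))
E
```

```text
t 10.03 at [ 0.6116 -0.041   0.1411] j [-0.19  0.09  1.72  0.    1.32 -0.18] shift [-0.008  0.042  0.022] turn [ 0.001  0.    -0.003] F [ 0.5 -0.   0. ] w 0.901 0.0
97 [0.45121951 0.12160247 0.07625172]
```

Green stands in its pocket at (0.451, 0.122) with its top at 0.076. Red is next.

Request:
jog_arm(motion="90 -0.008 0.042 0.02 0 0 0; 90 -0.008 0.042 0.08 0 0 0; 90 -0.008 0.042 0.14 0 0 0; 90 -0.008 0.042 0.18 0 0 0; 90 -0.008 0.042 0.2 0 0 0")

```text
time: 10.7
tool_pos: [0.6306, -0.0436, 0.039]
tool_rot: [-0.0, 0.709, 0.705, -0.0]
contact_force: [-0.3, 0.8, 0.6]
gripper_width: 0.895
grasp_force: 0.0
```

Request:
jog_arm(motion="60 0 0 0 0 0 0; 0 0 0 0 0 0 0; 0 0 0 0 0 0 0; 0 0 0 0 0 0 0; 0 0 0 0 0 0 0")

```text
time: 11.32
tool_pos: [0.6321, -0.0438, 0.0415]
tool_rot: [0.001, 0.709, 0.705, 0.001]
contact_force: [0.1, 0.1, 6.4]
gripper_width: 0.332
grasp_force: 59.2
```

```bash
python3 -c "
from h import *
go(.4555,.0535,.14)"
```

```text
t 11.32 at [ 0.6321 -0.0438  0.0415] j [-0.19  0.25  1.73  0.    1.16 -0.18] shift [ 0.193 -0.354 -0.198] turn [ 0.002  0.    -0.003] F [0.1 0.1 6.4] w 0.332 59.2
```

Request:
jog_arm(motion="0 0 0 -0.07 0 0 0; 0 0 0 -0.15 0 0 0; 0 0.01 -0.02 -0.2 0 0 0; 0 0.05 -0.1 -0.2 0 0 0; 0 0.11 -0.2 -0.2 0 0 0")

```text
time: 11.95
tool_pos: [0.5304, 0.0119, 0.1397]
tool_rot: [-0.0, 0.709, 0.705, 0.0]
contact_force: [1.0, 1.2, -1.1]
gripper_width: 0.34
grasp_force: 59.7
```

Request:
jog_arm(motion="0 0.04 -0.08 0 0 0 0; 0 0.083 -0.154 0 0 0 0; 0 0.083 -0.154 0.05 0 0 0; 0 0.083 -0.154 0.11 0 0 0; 0 0.083 -0.154 0.16 0 0 0")

```text
time: 12.58
tool_pos: [0.4533, 0.0539, 0.0581]
tool_rot: [-0.001, 0.709, 0.705, -0.0]
contact_force: [0.6, -0.4, -1.6]
gripper_width: 0.336
grasp_force: 60.0
```

```bash
python3 -c "
from h import *
go(.4555,.0535,.0415)"
```

```text
t 12.57 at [0.4533 0.0539 0.0581] j [-0.04 -0.18  2.14 -0.    1.18 -0.04] shift [-0.001  0.004  0.033] turn [-0.001 -0.    -0.003] F [ 0.6 -0.4 -1.6] w 0.336 60.0
```

Request:
jog_arm(motion="0 0 0.002 0.012 0 0 0; 0 0 0.002 0.022 0 0 0; 0 0 0.002 0.03 0 0 0; 0 0 0.002 0.035 0 0 0; 0 0 0.002 0.038 0 0 0")

```text
time: 13.2
tool_pos: [0.4559, 0.0537, 0.0414]
tool_rot: [0.0, 0.709, 0.705, 0.0]
contact_force: [-2.0, -0.5, 6.9]
gripper_width: 0.332
grasp_force: 60.7
```

Request:
jog_arm(motion="0 0 0 0.001 0 0 0; 0 0 0 0.002 0 0 0; 0 0 0 0.003 0 0 0; 0 0 0 0.003 0 0 0; 0 0 0 0.003 0 0 0")

```text
time: 13.82
tool_pos: [0.456, 0.0537, 0.0413]
tool_rot: [-0.0, 0.709, 0.705, -0.0]
contact_force: [-4.9, -0.5, 10.7]
gripper_width: 0.332
grasp_force: 61.3
```

Request:
jog_arm(motion="80 0 0 -0.002 0 0 0; 80 0 0 -0.002 0 0 0; 90 0 0 -0.002 0 0 0; 90 0 0 -0.03 0 0 0; 90 0 0 -0.1 0 0 0")

```text
time: 14.45
tool_pos: [0.4539, 0.0538, 0.0887]
tool_rot: [-0.002, 0.709, 0.705, -0.001]
contact_force: [0.4, -0.4, 1.0]
gripper_width: 0.903
grasp_force: 0.0
```

Request:
jog_arm(motion="90 0 0 -0.09 0 0 0; 90 -0.02 0.1 -0.1 0 0 0; 90 -0.04 0.2 -0.1 0 0 0; 90 -0.06 0.3 -0.1 0 0 0; 90 -0.07 0.38 -0.1 0 0 0")

```text
time: 15.08
tool_pos: [0.6474, 0.0171, 0.1404]
tool_rot: [0.001, 0.709, 0.705, 0.0]
contact_force: [-0.1, 1.1, 1.2]
gripper_width: 0.901
grasp_force: 0.0
```

```bash
python3 - <<'E'
from h import *
go(.649,.019,.041)
f=grab_frame('top');W=cloud(f)
for c in HUE:
  m=hue(f,c)&(W[...,2]>.065)&(abs(W[...,0]-.55)<.15)&(abs(W[...,1])<.18);print(c,m.sum(),np.nanmean(W[m],0))
E
```

```text
t 15.07 at [0.6474 0.0171 0.1404] j [-0.09  0.17  1.64 -0.    1.33 -0.08] shift [0.004 0.003 0.199] turn [ 0.001  0.    -0.004] F [-0.1  1.1  1.2] w 0.901 0.0
red 7519 [0.52159832 0.03000234 0.49982961]
yellow 107 [0.6452726  0.08503813 0.1053342 ]
green 0 [nan nan nan]
blue 0 [nan nan nan]<stdin>:5: RuntimeWarning: Mean of empty slice
```

Request:
jog_arm(motion="90 0.004 0.003 0.02 0 0 0; 90 0.004 0.003 0.08 0 0 0; 90 0.004 0.003 0.14 0 0 0; 90 0.004 0.003 0.18 0 0 0; 90 0.004 0.003 0.2 0 0 0")

```text
time: 15.75
tool_pos: [0.6455, 0.02, 0.038]
tool_rot: [-0.001, 0.709, 0.705, -0.001]
contact_force: [0.6, 0.1, 0.9]
gripper_width: 0.897
grasp_force: 0.0
```

Request:
jog_arm(motion="60 0 0 0 0 0 0; 0 0 0 0 0 0 0; 0 0 0 0 0 0 0; 0 0 0 0 0 0 0; 0 0 0 0 0 0 0")

```text
time: 16.38
tool_pos: [0.6481, 0.0197, 0.041]
tool_rot: [0.001, 0.709, 0.705, 0.001]
contact_force: [1.2, 1.1, 6.1]
gripper_width: 0.338
grasp_force: 59.3
```

```bash
python3 -c "
from h import *
go(.4605,-.0145,.14)"
```

```text
t 16.38 at [0.6481 0.0197 0.041 ] j [-0.08  0.28  1.69  0.    1.17 -0.08] shift [-0.07  -0.374 -0.199] turn [ 0.002  0.    -0.003] F [1.2 1.1 6.1] w 0.338 59.3
```

Request:
jog_arm(motion="0 0 0 -0.07 0 0 0; 0 0 0 -0.15 0 0 0; 0 0 -0.02 -0.2 0 0 0; 0 -0.02 -0.1 -0.2 0 0 0; 0 -0.04 -0.2 -0.2 0 0 0")

```text
time: 17.0
tool_pos: [0.5457, 0.0001, 0.1391]
tool_rot: [-0.0, 0.709, 0.705, -0.0]
contact_force: [-0.5, -0.4, -1.3]
gripper_width: 0.337
grasp_force: 59.7
```

Request:
jog_arm(motion="0 -0.02 -0.09 0 0 0 0; 0 -0.03 -0.174 0 0 0 0; 0 -0.03 -0.174 0.05 0 0 0; 0 -0.03 -0.174 0.11 0 0 0; 0 -0.03 -0.174 0.16 0 0 0")

```text
time: 17.62
tool_pos: [0.4585, -0.0142, 0.0576]
tool_rot: [-0.001, 0.709, 0.705, -0.0]
contact_force: [0.1, 0.1, -1.7]
gripper_width: 0.332
grasp_force: 60.0
```

```bash
python3 -c "
from h import *
go(.4605,-.0145,.041)"
```

```text
t 17.62 at [ 0.4585 -0.0142  0.0576] j [-0.19 -0.18  2.14 -0.    1.18 -0.19] shift [-0.001  0.004  0.033] turn [-0.001 -0.    -0.003] F [ 0.1  0.1 -1.7] w 0.332 60.0
```

Request:
jog_arm(motion="0 0 0.001 0.012 0 0 0; 0 0 0.001 0.022 0 0 0; 0 0 0.001 0.03 0 0 0; 0 0 0.001 0.035 0 0 0; 0 0 0.001 0.038 0 0 0")

```text
time: 18.25
tool_pos: [0.4606, -0.0144, 0.041]
tool_rot: [0.0, 0.709, 0.705, 0.0]
contact_force: [-2.7, -0.2, 7.8]
gripper_width: 0.333
grasp_force: 60.9
```

Request:
jog_arm(motion="0 0 0 0.001 0 0 0; 0 0 0 0.002 0 0 0; 0 0 0 0.002 0 0 0; 0 0 0 0.002 0 0 0; 0 0 0 0.002 0 0 0")

```text
time: 18.88
tool_pos: [0.4606, -0.0144, 0.0409]
tool_rot: [0.0, 0.709, 0.705, -0.0]
contact_force: [-4.3, 0.9, 8.6]
gripper_width: 0.332
grasp_force: 61.0
```

Request:
jog_arm(motion="80 0 0 -0.002 0 0 0; 80 0 0 -0.002 0 0 0; 90 0 0 -0.002 0 0 0; 90 0 0 -0.03 0 0 0; 90 0 0 -0.1 0 0 0")

```text
time: 19.5
tool_pos: [0.4586, -0.0141, 0.0887]
tool_rot: [-0.002, 0.709, 0.705, -0.001]
contact_force: [-0.5, 0.6, 0.7]
gripper_width: 0.898
grasp_force: 0.0
```

Request:
jog_arm(motion="90 0 0 -0.09 0 0 0; 90 0.05 0.1 -0.1 0 0 0; 90 0.1 0.2 -0.1 0 0 0; 90 0.15 0.3 -0.1 0 0 0; 90 0.2 0.38 -0.1 0 0 0")

```text
time: 20.12
tool_pos: [0.6527, 0.0856, 0.1405]
tool_rot: [0.001, 0.709, 0.705, 0.0]
contact_force: [0.1, 0.1, 0.3]
gripper_width: 0.899
grasp_force: 0.0
```

```bash
python3 - <<'E'
from h import *
go(.651,.0858,.041)
f=grab_frame('wrist');print(caps(f))
E
```

```text
t 20.12 at [0.6527 0.0856 0.1405] j [ 0.02  0.2   1.61 -0.    1.33  0.02] shift [ 0.    -0.004  0.199] turn [ 0.001  0.    -0.003] F [0.1 0.1 0.3] w 0.899 0.0
{'red': (array([108., 247.,  16.]), array([0.463 , 0.0559, 0.076 ])), 'yellow': (array([322., 211.,  23.]), array([0.6536, 0.0904, 0.076 ])), 'green': (array([ 89., 175.,  17.]), array([0.4567, 0.1219, 0.076 ])), 'blue': (array([364., 258.,  19.]), array([0.6855, 0.0525, 0.076 ]))}
```

Request:
jog_arm(motion="90 0.002 -0.002 0.02 0 0 0; 90 0.002 -0.002 0.08 0 0 0; 90 0.002 -0.002 0.14 0 0 0; 90 0.002 -0.002 0.18 0 0 0; 90 0.002 -0.002 0.2 0 0 0")

```text
time: 20.8
tool_pos: [0.6484, 0.0853, 0.038]
tool_rot: [-0.001, 0.709, 0.705, -0.001]
contact_force: [0.4, 0.4, 0.0]
gripper_width: 0.896
grasp_force: 0.0
```

Request:
jog_arm(motion="60 0 0 0 0 0 0; 0 0 0 0 0 0 0; 0 0 0 0 0 0 0; 0 0 0 0 0 0 0; 0 0 0 0 0 0 0")

```text
time: 21.42
tool_pos: [0.6508, 0.0858, 0.041]
tool_rot: [0.001, 0.709, 0.705, 0.001]
contact_force: [-0.0, 0.4, 5.4]
gripper_width: 0.34
grasp_force: 59.2
```

```bash
python3 -c "
from h import *
go(.4655,-.082,.14)"
```

```text
t 21.43 at [0.6508 0.0858 0.041 ] j [ 0.02  0.3   1.67 -0.    1.17  0.02] shift [-0.337 -0.368 -0.199] turn [ 0.002 -0.    -0.003] F [-0.   0.4  5.4] w 0.34 59.2
```

Request:
jog_arm(motion="0 0 0 -0.07 0 0 0; 0 0 0 -0.15 0 0 0; 0 -0.02 -0.02 -0.2 0 0 0; 0 -0.1 -0.1 -0.2 0 0 0; 0 -0.18 -0.19 -0.2 0 0 0")

```text
time: 22.05
tool_pos: [0.5531, -0.0045, 0.1392]
tool_rot: [0.0, 0.708, 0.706, -0.0]
contact_force: [0.1, -0.8, -1.2]
gripper_width: 0.335
grasp_force: 59.8
```

Request:
jog_arm(motion="0 -0.08 -0.09 0 0 0 0; 0 -0.157 -0.178 0 0 0 0; 0 -0.157 -0.178 0.03 0 0 0; 0 -0.157 -0.178 0.09 0 0 0; 0 -0.157 -0.178 0.15 0 0 0")

```text
time: 22.68
tool_pos: [0.4648, -0.0814, 0.063]
tool_rot: [-0.0, 0.709, 0.705, 0.0]
contact_force: [0.3, 0.0, -1.0]
gripper_width: 0.337
grasp_force: 60.1
```

```bash
python3 -c "
from h import *
go(.4655,-.082,.041)"
```

```text
t 22.68 at [ 0.4648 -0.0814  0.063 ] j [-0.33 -0.15  2.1   0.    1.19 -0.33] shift [-0.001  0.001  0.044] turn [ 0.    -0.    -0.003] F [ 0.3  0.  -1. ] w 0.337 60.1
```

Request:
jog_arm(motion="0 0 0 0.014 0 0 0; 0 0 0 0.027 0 0 0; 0 0 0 0.038 0 0 0; 0 0 0 0.044 0 0 0; 0 0 0 0.047 0 0 0")

```text
time: 23.3
tool_pos: [0.4651, -0.0819, 0.0411]
tool_rot: [0.0, 0.709, 0.705, 0.0]
contact_force: [0.3, 0.4, -1.5]
gripper_width: 0.335
grasp_force: 60.0
```

Request:
jog_arm(motion="0 0 0 0.001 0 0 0; 0 0 0 0.002 0 0 0; 0 0 0 0.003 0 0 0; 0 0 0 0.003 0 0 0; 0 0 0 0.003 0 0 0")

```text
time: 23.92
tool_pos: [0.4653, -0.082, 0.0409]
tool_rot: [0.0, 0.709, 0.705, 0.0]
contact_force: [-3.9, 1.5, 8.4]
gripper_width: 0.334
grasp_force: 61.1
```

Contact is gentle. I release, rise and back off sideways so the cameras can see.

Request:
jog_arm(motion="80 0 0 -0.002 0 0 0; 80 0 0 -0.002 0 0 0; 90 0 0 -0.002 0 0 0; 90 0 0 -0.03 0 0 0; 90 0 0 -0.1 0 0 0")

```text
time: 24.55
tool_pos: [0.4633, -0.0814, 0.0886]
tool_rot: [-0.002, 0.709, 0.705, -0.001]
contact_force: [0.1, -0.3, 0.5]
gripper_width: 0.896
grasp_force: 0.0
```

Request:
jog_arm(motion="90 0 0 -0.1 0 0 0; 90 -0.02 0 -0.2 0 0 0; 90 -0.12 -0.03 -0.25 0 0 0; 90 -0.24 -0.06 -0.25 0 0 0; 90 -0.36 -0.09 -0.25 0 0 0")

```text
time: 25.18
tool_pos: [0.4187, -0.2634, 0.2164]
tool_rot: [0.002, 0.709, 0.706, 0.0]
contact_force: [1.3, 0.2, 0.1]
gripper_width: 0.902
grasp_force: 0.0
```

Request:
jog_arm(motion="90 -0.1 -0.04 0 0 0 0; 90 -0.15 -0.06 0 0 0 0; 90 -0.15 -0.06 0 0 0 0; 90 -0.15 -0.06 0 0 0 0; 90 -0.15 -0.06 0 0 0 0")

```text
time: 25.8
tool_pos: [0.389, -0.3354, 0.2145]
tool_rot: [0.0, 0.708, 0.706, 0.0]
contact_force: [0.3, -0.2, 0.1]
gripper_width: 0.896
grasp_force: 0.0
```

```bash
python3 - <<'E'
from h import *
t=np.radians(4.4);c,s=np.cos(t),np.sin(t)
go(0,0,0)
for cam in ['top','scene']:
  f=grab_frame(cam);W=cloud(f);save(cam+'9',f['color'])
  for k in HUE:
    m=hue(f,k)&(W[...,2]>.065)&(W[...,2]<.09)&(abs(W[...,0]-.5)<.1)&(abs(W[...,1])<.18)
    p=np.nanmean(W[m],0);d=p[:2]-[.4575,.0205];print(cam,k,m.sum(),np.round(p,4),'rack',np.round([c*d[0]+s*d[1],-s*d[0]+c*d[1]],4))
  print('black',rack(W,.46,(.013,.026)))
  for b in ['solder_spool','flux_jar','small_vise']: print(b,[np.round(d['at'],3) for d in place_of(cam,b)][:1])
E
```

```text
t 25.8 at [ 0.389  -0.3354  0.2145] j [-0.86 -0.21  1.89  0.    1.46 -0.85] shift [ 0.668 -0.78   0.429] turn [ 0.     0.    -0.002] F [ 0.3 -0.2  0.1] w 0.896 0.0
top red 95 [0.4567 0.0539 0.0761] rack [0.0018 0.0334]
top yellow 93 [ 0.4657 -0.079   0.0762] rack [ 0.0006 -0.0998]
top green 96 [0.4513 0.1217 0.0762] rack [0.0016 0.1013]
top blue 95 [ 0.4611 -0.0122  0.0763] rack [ 0.0011 -0.0328]
black (np.int64(532), array([456.5,  23.4]), array([ 71.9, 276.3]), 4.29)
solder_spool [array([ 0.497, -0.392,  0.004])]
flux_jar [array([ 0.403,  0.38 , -0.002])]
small_vise [array([ 0.66 ,  0.367, -0.001])]
scene red 81 [0.4573 0.0492 0.0749] rack [0.002  0.0286]
scene yellow 91 [ 0.4668 -0.0845  0.0751] rack [ 0.0012 -0.1054]
scene green 62 [0.451  0.1158 0.0748] rack [0.0008 0.0956]
scene blue 82 [ 0.4617 -0.0173  0.0752] rack [ 0.0013 -0.038 ]
black (np.int64(649), array([456.1,  20.4]), array([ 75.4, 281.8]), 4.28)
solder_spool [array([ 0.498, -0.392,  0.002])]
flux_jar [array([0.398, 0.388, 0.001])]
small_vise [array([ 0.659,  0.363, -0.002])]
```

View pics/scene9.png

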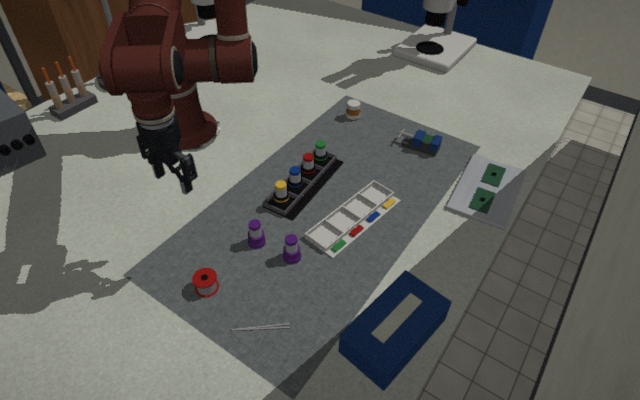

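The picture shows yellow (281,190), blue (295,178), red (308,163) and green (320,150) upright in the black rack. That is the reverse of the labels, and each is within about 7 mm of its pocket centre. The spool, jar and vise have not moved, so I hand the job in.

```bash
python3 -c "
from plant import *
print(job_done())"
```

```text
the job is handed in; nothing more can be done
None
```

The job is handed in: all four eyepieces stand upright in the black rack in reverse order (left to right green, red, blue, yellow), with the spool, jar and vise left where they were; no verdict was returned.

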